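# Set the lean on a hewn trunk stub with a pendulum angle gauge

### The job

The prop's curl will be fixed to the trunk stub at the lean set on the angle gauge. Pick the gauge up by its top rail, stand it upright and square across the middle of the ridge on the stub's rough top, then rock it over on the ridge until its swinging needle settles on the tab clipped to the dial. Finish while still holding it there in the gripper, its foot pressed lightly on the ridge so that the cut line can be scribed along it, without disturbing the pots and the brush.

Things in the scene. Friction and masses are not known exactly. Their poses are not given: they have to be found in the camera images.
- gauge: Angle gauge, loose, 0.35 kg, stands on the bench: square aluminium frame, the same white dial sunk in both faces. Origin: centre of the foot's flat underside; x = dial normal (thickness), y along the foot, z up. Foot 130 mm long (y), 30 thick (x), 14 high; frame above it 112 wide (y), 24 thick (x), top at 131 mm. Solid top rail from z 105 to 131 mm: grip it across its 24 mm thickness.
- grip (a point): Point in the middle of the gauge's top rail, 122 mm above the foot's underside (9 mm below the top). Needle and tab lie lower, sunk within the frame's thickness.
- needle (a joint): Dark weighted needle on a pivot at the dial's centre (60 mm above the foot's underside), swings freely; it settles some 1.5 s after a movement and then hangs plumb. In rad: 0 when it points at the foot (gauge upright), positive when its tip is towards the gauge's +y end, as when the gauge leans over towards its own +y end.
- tab (a joint): Small brass tab, 6 mm wide and 13 mm long, clipped to the dial's lower rim on the gauge's +y side and stiff to move; leave it as set. Same angle and sign as the needle: 0.22 to 0.42 rad towards +y.
- needle_tip (a point): Tip of the needle, 38 mm from the pivot.
- tab_point (a point): Point on the tab's centre line, also 38 mm from the pivot: the needle's tip lies over it when it is on the tab. The tab reaches from about 33 to 45 mm from the pivot.
- stub: Trunk stub screwed to a joist offcut, fixed. Origin: centre of the offcut's underside, on the bench. Offcut 200 (x) by 95 (y) by 45 mm high; on it a bark-covered log 78 mm wide, its top hewn to a blunt lumpy ridge along the stub's x. Square across the ridge: gauge x along stub x, either way round. The hewn sides fall away at 35 degrees, clear of a foot leaning up to 0.5 rad.
- ridge (a point): Middle of the ridge's crest, 140 mm above the bench: where the middle of the gauge's foot goes. The crest is a round of 22 mm radius about a line along the stub's x, 118 mm above the bench; highest over the middle 28 mm of its length, 5 to 6 mm lower before and behind.
- paint_tub: Bystander: blue paint tub with a yellow lid, 172 mm across, 180 mm high; origin at the centre of its underside.
- paint_jar: Bystander: green paint jar with a white lid, 84 mm across, 100 mm high; origin at the centre of its underside.
- lidded_bowl: Bystander: black bowl with a red-brown lid, 208 mm across, 72 mm high; origin at the centre of its underside.
- paintbrush: Bystander: paintbrush lying on the bench; origin at the middle of its underside.
There are look-alikes about, which are no part of the job. What is shaped like the gauge but orange is not meant. What is shaped like the stub but pink is not meant.

How it is judged:
By the outcome, as a careful person would: the job done as asked, in the order asked, and still so for the second after the job is handed in, while the arm keeps its last pose, push and grip.
It also fails if it takes over 48 s, if anything falls off the work surface, if the arm or the gripper's body presses on something with over 40 N, if the wrist force passes 120 N, or if a joint passes its speed limit or range.

### The arm

A 7-joint arm with a two-finger parallel gripper is mounted at the origin on the work surface. World frame = base frame: x ahead of the robot, y to its left, z up, the work surface at z = 0. Lengths are in m, angles in rad, forces in N, time in s.
With the tool pointing down it reaches from about 0.425 to 0.925 m from the base axis. Payload 6.8 kg.
Tool frame: the origin (TCP) lies between the finger pads; the fingertips stand ahead of it and the grasp point (between the pads) lies 8 mm behind it (env.tip_reach is the z of the fingertips in the tool frame, in m); z points along the fingers, y is the line along which they close (so a half turn about z gives the same grasp; the last joint's range is limited). The gripper opens to 85 mm and grips with 20 to 120 N. Pads are 22 mm wide; open, the fingers measure 114 mm over their backs; the gripper's body (76 mm by 85 mm) begins 54 mm behind the grasp point. The pads swing forward as they close: fully open they stand 13 mm farther back than shut.
Start: joints at [1.207, 0.477, 0.022, 1.555, -0.011, 1.109, -0.083], TCP at [0.171, -0.653, 0.242] pointing down, gripper open.
Joint ranges: [-2.96, 2.96], [-0.34, 2.1], [-1.41, 1.46], [0.24, 2.44], [-1.37, 4.51], [0.17, 1.92], [-2.96, 2.96]. Speed limits (rad/s): [2.39, 2.39, 3.14, 3.14, 3.14, 3.14, 3.14].

### API

Orientations are given as a rotation vector (axis times angle).
In Python, from station import env, claw, eyes gives the robot as it stands. Calls block until the motion is done:
- env.move_ptp(position, orientation): joint-space move of the TCP to a pose.
- env.line_to(position, v=0.15, orientation=None, guard=None): straight line of the TCP; orientation=None keeps the orientation; v is the mean speed in m/s. With guard (N) it stops when the force on the tool has changed by that much, and returns True; else False.
- env.goto_joints(angles): joint-space move.
- claw.set_gripper(opening): finger opening in m; the grip force is fixed at half the most; returns when the fingers have stopped.
- env.dwell(seconds).
- env.ik(position, orientation): joint angles nearest the present ones, or None.
- env.sense(): the state.
- eyes.get_image(name): name is "scene" or "top"; returns (picture, depth): 384x512x3 uint8, red, green, blue; 384x512 float32, m along the optical axis (not along the pixel's ray), 0 where there is no reading.
- eyes.camera_model(name): a dict with "K" (3x3 intrinsics, pixels), "dist_coeffs" ([k1, k2, p1, p2, k3] as OpenCV has them; the pictures are not rectified), "position" and "attitude" of the camera in the world. Camera axes: x right, y up, looking along -z (the intrinsics and any distortion apply to the point x, -y, -z); pixel columns grow to the right and rows downward; lengths in m; the calibration is good to about 2 mm. A picture is of the moment at which its call begins. camera_model takes no time and is no camera call.
A pose or a line that the arm cannot do raises env.Unreachable and nothing moves.
- env.finish_job(): hands the job in; it is judged then, once.
Trained networks look in the newest picture that a camera, given by its name, has taken for a name from the list of things; names that differ only in an ending like _2 or _b are one class to them, and where a whole thing is asked for, a point or a joint stands for the part that bears it (a point fixed in the world has none). Each returns a list of dicts, best first, with "score" (0 to 1); they miss things now and then, are a little off and sometimes report something else, mostly with a low value. They report only what shows in the picture. A call takes as long as a camera call. They do not tell look-alikes from the thing itself.
- eyes.trace(camera, query): "pixels" (384x512 bool, what is visible of it).
- eyes.place_of(camera, query): "centre" ([x, y, z] in m, in the coordinates of the camera as it stood for that picture, good to about 4 mm: a listed point, or the origin of a listed thing).
The state is a dict: "t": time; "qpos": joint angles; "joint_velocities": joint speeds; "effort": joint torques, N m; "ee_pos": TCP position; "eef_rot": TCP orientation; "contact_force": force on the tool from outside, world axes, zero at the start; "ft_torque": the same for the moment, N m; "gripper_width": finger opening in m; "grip_force": force on a finger pad.
Only numpy, scipy, OpenCV 4.12 (cv2) and the standard library are available. Lean on these libraries where they do the work, as an engineer would, in place of code of your own. Each camera call takes 0.05 s, during which the arm holds its last target. There are 200 camera calls.

## Working session

There is one attempt and no reset: what is moved stays moved. The work goes in short steps, each a Python script; the robot and the scene stay as the last script left them, time stands still between calls to the robot, and variables do not carry over. Pictures are saved under pics/ and viewed, at most 10 in all, crops included, and the job is handed in when it is done.

```bash
mkdir -p pics; ls; cat > h.py <<'E'
import numpy as np, cv2
from station import env, claw, eyes
from scipy.spatial.transform import Rotation as R
def cam(n):
    m=eyes.camera_model(n); a=np.array(m["attitude"],float)
    if a.shape==(3,3): Rm=a
    elif a.size==3: Rm=R.from_rotvec(a).as_matrix()
    else: raise Exception(a)
    return np.array(m["K"]),np.array(m["dist_coeffs"]),np.array(m["position"]),Rm
def c2w(n,p):
    K,d,t,Rm=cam(n); return Rm@np.array(p)+t
def px2w(n,uv,depth):
    K,d,t,Rm=cam(n); uv=np.asarray(uv,float).reshape(-1,1,2)
    q=cv2.undistortPoints(uv,K,d).reshape(-1,2); z=np.asarray(depth).reshape(-1,1)
    return np.hstack([q[:,:1]*z,-q[:,1:]*z,-z])@Rm.T+t
def w2px(n,P):
    K,d,t,Rm=cam(n); c=(np.atleast_2d(P)-t)@Rm*[1,-1,-1]
    return cv2.projectPoints(c,np.zeros(3),np.zeros(3),K,d)[0].reshape(-1,2)
def save(f,im): cv2.imwrite("pics/"+f,cv2.cvtColor(np.ascontiguousarray(im),cv2.COLOR_RGB2BGR))
E
python3 - <<'E'
from h import *
for n in("scene","top"):
    print(n,eyes.camera_model(n))
ims=[]
for n in("scene","top"):
    im,d=eyes.get_image(n); save(n+"0.png",im); np.savez(n+"0.npz",im=im,d=d)
    for q in("gauge","stub","grip","ridge","tab_point","needle_tip","paint_tub","paint_jar","lidded_bowl","paintbrush"):
        for r in eyes.place_of(n,q)[:4]:
            w=c2w(n,r["centre"]); print(n,q,round(r["score"],2),w.round(3),w2px(n,w).round(0)[0])
print(env.sense()["t"], env.tip_reach)
E
```

```text
pics
scene {'K': array([[352.12815   ,   0.        , 258.71124256],
       [  0.        , 352.12815   , 193.34037735],
       [  0.        ,   0.        ,   1.        ]]), 'dist_coeffs': array([-0.08555569,  0.        ,  0.        ,  0.        ,  0.        ]), 'position': array([ 1.50710626, -0.16565578,  0.98958889]), 'attitude': array([0.67303025, 0.57817673, 1.30252872])}
top {'K': array([[364.84755291,   0.        , 253.73437663],
       [  0.        , 364.84755291, 186.70411349],
       [  0.        ,   0.        ,   1.        ]]), 'dist_coeffs': array([-0.10424819,  0.        ,  0.        ,  0.        ,  0.        ]), 'position': array([ 0.35791215, -0.01698161,  1.20729543]), 'attitude': array([ 0.17619527, -0.15947403, -1.48813386])}
scene gauge 0.95 [ 0.491 -0.184  0.001] [212. 205.]
scene gauge 0.77 [ 0.365 -0.068 -0.005] [237. 182.]
scene stub 0.91 [ 0.503  0.232 -0.002] [313. 194.]
scene stub 0.71 [ 0.561  0.036 -0.001] [269. 210.]
scene grip 0.75 [ 0.493 -0.179  0.118] [210. 183.]
scene grip 0.62 [ 0.365 -0.069  0.123] [235. 158.]
scene ridge 0.7 [0.563 0.038 0.138] [270
[... 482 characters left out ...]
78 -0.501 -0.003] [130. 233.]
scene paintbrush 0.16 [ 0.504  0.233 -0.003] [313. 194.]
top gauge 0.81 [ 0.371 -0.072  0.   ] [272. 264.]
top gauge 0.76 [ 0.49  -0.186 -0.003] [309. 230.]
top stub 0.91 [ 0.503  0.233 -0.007] [184. 216.]
top stub 0.79 [0.561 0.035 0.004] [244. 204.]
top grip 0.76 [ 0.49  -0.185  0.12 ] [314. 226.]
top grip 0.56 [ 0.37  -0.072  0.122] [274. 264.]
top ridge 0.95 [0.565 0.035 0.141] [243. 194.]
top ridge 0.78 [0.503 0.237 0.143] [173. 210.]
top paint_tub 0.64 [ 0.579 -0.499 -0.001] [401. 210.]
top paint_jar 0.8 [ 0.764  0.176 -0.002] [209. 144.]
top lidded_bowl 0.88 [ 0.631  0.486 -0.001] [116. 174.]
top paintbrush 0.7 [ 0.772 -0.16   0.002] [305. 148.]
1.1 0.011
```

View pics/scene0.png

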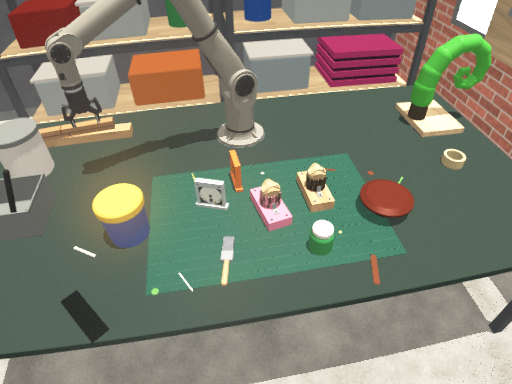

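View pics/top0.png

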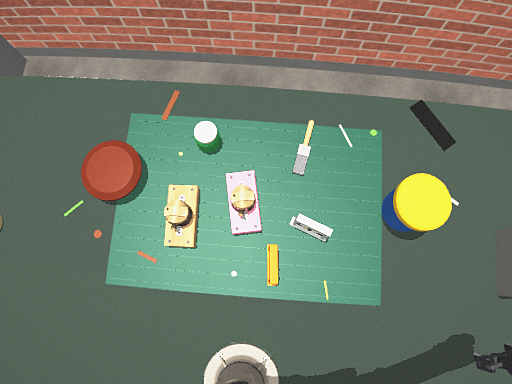

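Gauges: aluminium at scene (211,193) / top (312,228), and orange at scene (237,170) / top (273,265). The job wants the aluminium one. Stubs: pink at scene (270,203) / top (243,203), and plain wood at scene (315,187) / top (182,215). The job wants the plain wood one. I'll confirm both in one crop.

```bash
python3 - <<'E'
from h import *
im=np.load("scene0.npz")["im"]; 
a=cv2.resize(im[165:220,180:245],None,fx=6,fy=6,interpolation=cv2.INTER_CUBIC)
b=cv2.resize(im[155:222,245:340],None,fx=330/67,fy=330/67,interpolation=cv2.INTER_CUBIC)[:330]
save("crop1.png",np.hstack([a,b])[:, :800]); 
for n in("top","scene"):
    z=np.load(n+"0.npz")["d"]
    eyes.get_image(n)
    for q in("gauge","stub"):
        for r in eyes.trace(n,q)[:2]:
            m=r["pixels"]; v,u=np.nonzero(m&(z>0)); P=px2w(n,np.c_[u,v],z[v,u])
            print(n,q,r["score"],u.mean().round(),v.mean().round(),len(u))
            np.save(f"{n}_{q}_{int(u.mean())}.npy",P)
            for lo,hi in((.1,.2),(.02,.05)) if q=="stub" else ((.115,.15),(.004,.15)):
                s=P[(P[:,2]>lo)&(P[:,2]<hi)]
                if len(s)<8: continue
                rc=cv2.minAreaRect((s[:,:2]*1000).astype(np.float32)); print("  ",lo,len(s),"rect",np.round(rc,1) if 0 else rc, "mean",s.mean(0).round(4),"zmax",s[:,2].max().round(3))
E
```

```text
top gauge 0.86 311.0 227.0 623
   0.115 333 rect ((492.7535400390625, -183.81341552734375), (113.31133270263672, 24.845104217529297), 68.18235778808594) mean [ 0.4917 -0.1835  0.13  ] zmax 0.137
   0.004 603 rect ((494.3516540527344, -183.9022216796875), (129.61830139160156, 33.40534210205078), 68.31025695800781) mean [ 0.4899 -0.1801  0.0864] zmax 0.137
top gauge 0.86 272.0 264.0 408
   0.115 328 rect ((369.2890319824219, -69.61836242675781), (109.01103973388672, 23.730501174926758), 3.886481761932373) mean [ 0.3697 -0.0689  0.1302] zmax 0.136
   0.004 408 rect ((369.9967956542969, -68.95907592773438), (127.58667755126953, 28.45609474182129), 5.259157180786133) mean [ 0.3699 -0.0673  0.1082] zmax 0.136
top stub 0.92 243.0 202.0 1777
   0.1 496 rect ((561.2068481445312, 37.61248779296875), (74.36817169189453, 74.04914093017578), 4.763216018676758) mean [0.5589 0.037  0.1281] zmax 0.145
   0.02 1140 rect ((562.7208251953125, 37.808311462402344), (200.0111541748047, 94.14103698730469), 11.293130874633789) mean [0.5563 0.0359 0.0456] zmax 0.05
top stub 0.61 181.0 216.0 1917
   0.1 504 r
[... 1002 characters left out ...]
] zmax 0.133
scene stub 0.93 270.0 205.0 1291
   0.1 304 rect ((566.46923828125, 34.44390106201172), (70.58114624023438, 70.20806884765625), 79.56868743896484) mean [0.5762 0.0329 0.1232] zmax 0.142
   0.02 654 rect ((563.7391357421875, 35.155948638916016), (203.71083068847656, 94.88429260253906), 11.362144470214844) mean [0.6048 0.0309 0.0409] zmax 0.05
scene stub 0.74 315.0 188.0 1214
   0.1 268 rect ((505.2496643066406, 230.3335723876953), (79.23841857910156, 68.13197326660156), 35.51185607910156) mean [0.515  0.2285 0.1225] zmax 0.141
   0.02 596 rect ((503.0089416503906, 233.4407196044922), (206.5524444580078, 97.44818878173828), 2.5336833000183105) mean [0.5438 0.2236 0.0402] zmax 0.05
```

View pics/crop1.png

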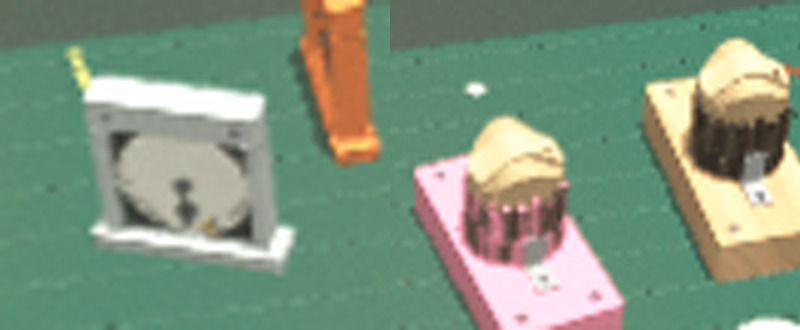

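The crop confirms both. The left gauge is bare aluminium with a white dial; the needle hangs straight down, and the brass tab is right of it at crop (208,226), which is scene (215,203). So gauge +y points to world (0.37,0.93). The right-hand stub is plain wood. Next is the grasp.

```bash
cat >> h.py <<'E'
def tool(yaw,lean=0.,flip=1,face=0.):
    """tool rotvec: gauge x at yaw, gauge leaned by `lean` towards its +y"""
    G=R.from_euler('z',yaw)*R.from_euler('y',face)*R.from_euler('x',-lean)
    T=np.column_stack([[0,flip,0],[flip,0,0],[0,0,-1]])
    return (G*R.from_matrix(T)).as_rotvec()
YG=np.radians(68.5-90); YS=np.radians(2.1)
G0=np.array([.493,-.184,0]); S0=np.array([.503,.233,0])
E
python3 - <<'E'
from h import *
print(env.sense()["t"])
for f in(1,-1):
    print(f)
    for p,y,l,fc in((G0+[0,0,.114],YG,0,0),(S0+[0,0,.254],YS,0,0),(S0+[0,.1,.23],YS,.42,0),(np.array([.72,.0,.45]),YS,0,0),(np.array([.72,.0,.45]),YS-.1,0,-.5)):
        q=env.ik(p,tool(y,l,f,fc)); print(None if q is None else np.round(q,2))
E
```

```text
1.4
1
[ 0.58  0.43 -0.42  2.    0.25  0.76 -0.37]
[ 0.27  0.46 -1.06  1.78  0.44  1.16 -0.9 ]
[-0.07  0.95 -1.38  1.52  0.98  1.86 -1.45]
[ 0.29  0.54 -0.68  1.08  0.33  1.62 -0.26]
[ 0.53  0.28 -0.82  1.53  0.42  0.95 -0.46]
-1
[-0.62  0.83  1.27  2.07 -0.97  1.03 -2.35]
[ 0.33  0.52 -1.18  1.78  0.52  1.2   2.18]
[-0.13  0.82 -1.19  1.53  0.86  1.74  1.78]
[-0.68  0.73  1.27  1.16 -0.69  1.69 -2.71]
[ 0.74  0.39 -1.17  1.52  0.64  1.04  2.55]
```

```bash
python3 - <<'E'
from h import *
o=tool(YG)
env.move_ptp(G0+[0,0,.26],o)
env.line_to(G0+[0,0,.114],.12,guard=8)
s=env.sense(); print(s["t"],s["ee_pos"],s["contact_force"])
claw.set_gripper(0.0)
s=env.sense(); print(s["t"],s["gripper_width"],s["grip_force"],s["contact_force"])
env.line_to(G0+[0,0,.38],.2)
env.move_ptp([.72,0,.45],tool(YS-.1,0,1,-.5))
env.dwell(.3)
s=env.sense(); print(s["t"],s["gripper_width"],s["ee_pos"],s["contact_force"])
im,d=eyes.get_image("scene"); np.savez("s1.npz",im=im,d=d,p=s["ee_pos"],o=s["eef_rot"])
for q in("gauge","grip","tab_point","needle_tip","tab"):
    for r in eyes.place_of("scene",q)[:2]:
        w=c2w("scene",r["centre"]); g=(R.from_rotvec(s["eef_rot"]).inv().apply(w-s["ee_pos"])); print(q,round(r["score"],2),w.round(3),w2px("scene",w).round(1)[0],"tool",g.round(4))
c=w2px("scene",s["ee_pos"])[0].astype(int); print(c)
save("held.png",cv2.resize(im[c[1]-25:c[1]+70,c[0]-55:c[0]+55],None,fx=6,fy=6,interpolation=cv2.INTER_CUBIC))
E
```

```text
4.8167 [ 0.49353398 -0.18413652  0.11467956] [-0.21079156  1.08846425  0.76630262]
5.4083 0.022976425800782758 59.89840865135193 [-1.43991007  0.58886572  5.01682881]
8.3333 0.023005587483297563 [ 0.71982756 -0.00106513  0.44984727] [-0.11016153 -0.08471555 -2.92842163]
gauge 0.97 [ 0.773 -0.006  0.35 ] [270.9 177.5] tool [-0.0015 -0.0011  0.1127]
gauge 0.62 [ 0.367 -0.071 -0.006] [235.9 182.4] tool [-0.0926 -0.5237  0.2332]
grip 0.85 [0.718 0.004 0.454] [270.8 135.2] tool [ 0.0048  0.0006 -0.0047]
grip 0.58 [ 0.365 -0.068  0.121] [234.8 158.7] tool [-0.09   -0.4645  0.1216]
needle_tip 0.49 [ 0.759 -0.005  0.369] [270.1 169.2] tool [-0.0019 -0.0043  0.0895]Traceback (most recent call last):
  File "<stdin>", line 14, in <module>
ValueError: it knows: gauge, grip, lidded_bowl, needle_tip, paint_jar, paint_tub, paintbrush, ridge, stub, tab_point
```

```bash
python3 - <<'E'
from h import *
z=np.load("s1.npz"); im=z["im"]
save("held.png",cv2.resize(im[120:190,222:320],None,fx=8,fy=8,interpolation=cv2.INTER_CUBIC))
E
```

```text
(no output)
```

View pics/held.png

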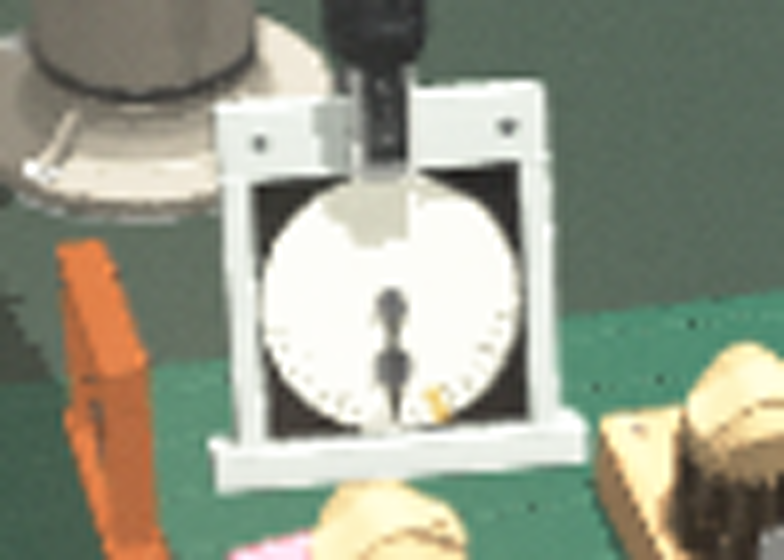

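The picture shows the gauge held square. The hub is at crop (391,305), the needle tip at (397,425) and the brass tab at (438,403), which is scene (276.8,170.4). Next I'll compute the tab angle in the dial plane.

```bash
cat >> h.py <<'E'
def onplane(n,uv,p,o,off):
    """pixels -> gauge-like coords (y,z) rel. TCP on the tool plane y=off"""
    K,d,t,Rm=cam(n); A=R.from_rotvec(o).as_matrix()
    w=px2w(n,uv,np.ones(len(uv)))-t
    a=(t-p)@A; r=w@A; k=(off-a[1])/r[:,1]
    q=a+k[:,None]*r; return np.c_[q[:,0],-q[:,2]]
def brass(im,box):
    u0,v0,u1,v1=box; c=im[v0:v1,u0:u1].astype(float); w=np.clip(c[...,0]-c[...,2]-30,0,None)
    v,u=np.nonzero(w>0); return np.c_[u+u0,v+v0],w[v,u]
E
python3 - <<'E'
from h import *
z=np.load("s1.npz"); im=z["im"]; p=z["p"]; o=z["o"]
uv,w=brass(im,(268,163,285,176)); print(np.c_[uv,w].astype(int).tolist())
cr=lambda x,y:[222+(x+.5)/8-.5,120+(y+.5)/8-.5]
P=onplane("scene",uv,p,o,.008); b=(P*w[:,None]).sum(0)/w.sum()
C=(P-b).T@((P-b)*w[:,None]); print("axis dir",np.linalg.eigh(C)[1][:,1], "tab",b)
print("hub,tip",onplane("scene",[cr(391,305),cr(397,425)],p,o,.008))
f=onplane("scene",[cr(215,105),cr(545,83)],p,o,.012); g=onplane("scene",[cr(220,490),cr(586,460)],p,o,.015); print("frame",f,g)
for q in(f,g): d=q[1]-q[0]; print("tilt",np.arctan2(d[1],d[0]),np.linalg.norm(d))
# white dial outline
hsv=im[135:180,245:295].astype(int); m=(hsv.min(2)>205).astype(np.uint8)
n,l,s,c=cv2.connectedComponentsWithStats(m); i=1+np.argmax(s[1:,4]); print(s[i],c[i]+[245,135],onplane("scene",[c[i]+[245,135]],p,o,.008))
E
```

```text
[[275, 168, 11], [276, 168, 31], [277, 168, 10], [275, 169, 61], [276, 169, 87], [275, 170, 10], [276, 170, 76], [277, 170, 39], [276, 171, 70], [277, 171, 89], [278, 171, 11], [276, 172, 47], [277, 172, 49], [278, 172, 7]]
axis dir [-0.30538036  0.95223045] tab [ 0.01354975 -0.09149895]
hub,tip [[-0.00054276 -0.05545922]
 [-0.00086124 -0.09728891]]
frame [[-0.05603783  0.01688184]
 [ 0.05541747  0.01626661]] [[-0.06390179 -0.11342044]
 [ 0.06340249 -0.11363998]]
tilt -0.005519970355353916 0.11145700049602529
tilt -0.0017245538734018734 0.12730446430561843
[   0    0   50   45 1258] [270.03895072 158.40381558] [[-0.00175221 -0.05734393]]
```

```bash
python3 - <<'E'
from h import *
L=.35
out=[]
for k,dp in enumerate([(0,0,0),(.006,.009,.004),(.013,-.008,.011),(.018,.004,-.007),(.003,-.013,.016)]):
    p0=np.array([.70,.0,.47])+dp; o0=tool(YS-.1,L,1,-.5)
    if k==0: env.move_ptp(p0,o0); env.dwell(1.5)
    else: env.line_to(p0,.05); 
    s=env.sense(); p,o=np.array(s["ee_pos"]),np.array(s["eef_rot"]); im,_=eyes.get_image("scene")
    A=R.from_rotvec(o); e=w2px("scene",A.apply([.0136,.008,.091])+p)[0]; c=e.round().astype(int)
    uv,w=brass(im,(c[0]-7,c[1]-7,c[0]+8,c[1]+8)); P=onplane("scene",uv,p,o,.008)
    b=(P*w[:,None]).sum(0)/w.sum(); C=(P-b).T@((P-b)*w[:,None]); v=np.linalg.eigh(C)[1][:,1]
    print(b.round(4),len(w),"ang",[round(np.arctan2(b[0]+.0003,-b[1]-h),3) for h in(.054,.0555)],"axis",np.arctan(-v[0]/v[1]).round(3),"dp",e.round(1))
    h=w2px("scene",A.apply([0,.008,.054])+p)[0].astype(int)
    out.append(cv2.resize(im[h[1]-14:h[1]+28,h[0]-22:h[0]+22],None,fx=8,fy=8,interpolation=cv2.INTER_CUBIC))
print(env.sense()["t"]); save("lean.png",np.hstack([out[0],out[4]]))
E
```

```text
[ 0.0146 -0.0926] 13 ang [np.float64(0.369), np.float64(0.383)] axis 0.378 dp [263.8 160.5]
[ 0.014 -0.092] 13 ang [np.float64(0.361), np.float64(0.374)] axis 0.529 dp [267.7 160.3]
[ 0.0138 -0.0919] 13 ang [np.float64(0.357), np.float64(0.37)] axis 0.435 dp [261.6 160.5]
[ 0.0144 -0.0918] 14 ang [np.float64(0.37), np.float64(0.384)] axis 0.243 dp [266.5 166.4]
[ 0.0148 -0.0928] 16 ang [np.float64(0.371), np.float64(0.384)] axis 0.254 dp [259.3 157.1]
13.1
```

View pics/lean.png

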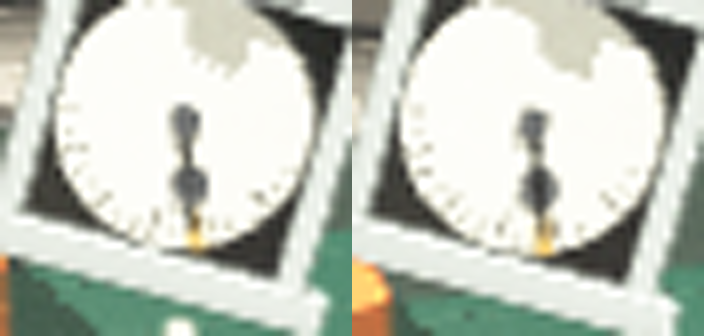

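The held gauge sits square in the tool, within 0.005 rad. At lean 0.35 the needle covers the tab, with its tip at crop (195,235) and slightly more brass showing on the +y side. Best estimate of the tab is 0.36. Next I'll place it.

```bash
python3 - <<'E'
from h import *
env.move_ptp(S0+[0,0,.34],tool(YS)); env.line_to(S0+[0,0,.268],.1)
env.dwell(.4); f0=np.array(env.sense()["contact_force"])
hit=env.line_to(S0+[0,0,.246],.02,guard=3)
env.dwell(.3)
s=env.sense(); print(hit,s["t"],np.round(s["ee_pos"],4),f0.round(2),np.round(s["contact_force"],2),np.round(s["ft_torque"],2),s["gripper_width"])
np.savez("up.npz",p=s["ee_pos"],o=s["eef_rot"],f0=f0)
for n in("scene","top"):
    im,d=eyes.get_image(n)
    for q in("gauge","stub","grip"):
        for r in eyes.place_of(n,q)[:2]:
            print(n,q,round(r["score"],2),c2w(n,r["centre"]).round(3))
    if n=="scene": a=cv2.resize(im[130:220,270:360],None,fx=5,fy=5,interpolation=cv2.INTER_CUBIC)
save("up.png",np.hstack([a,cv2.resize(im[160:260,140:220],(360,450),interpolation=cv2.INTER_CUBIC)])[:, :800])
E
```

```text
True 16.6833 [0.5029 0.2329 0.2541] [-0.02 -0.05 -3.13] [-0.26 -0.56  4.99] [-0.    0.05 -0.  ] 0.023140400600194056
scene gauge 0.81 [ 0.368 -0.07  -0.003]
scene gauge 0.69 [0.502 0.232 0.141]
scene stub 0.89 [ 0.506  0.234 -0.003]
scene stub 0.66 [ 0.563  0.036 -0.002]
scene grip 0.83 [0.504 0.237 0.258]
scene grip 0.77 [ 0.365 -0.067  0.118]
top gauge 0.97 [ 0.371 -0.076  0.001]
top gauge 0.64 [0.499 0.232 0.139]
top stub 0.8 [0.558 0.035 0.003]
top stub 0.58 [ 0.502  0.236 -0.005]
top grip 0.8 [ 0.369 -0.072  0.124]
top grip 0.47 [0.504 0.231 0.263]
```

View pics/up.png

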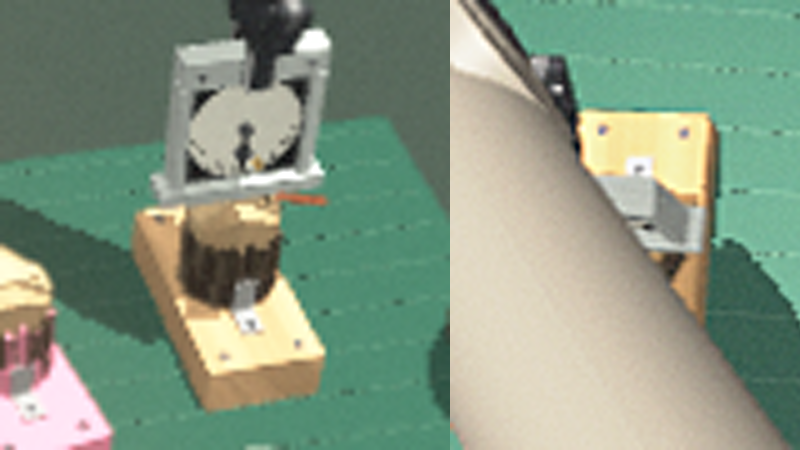

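The gauge stands upright and square on the plain-wood stub's ridge, in contact at crop (240,200) with about 8 N change. Next I'll rock it over by rolling on the 22 mm crest.

```bash
cat >> h.py <<'E'
HT=.1145; RC=.022
def pose(th,C,dn=0.):
    u=R.from_euler('z',YS); n=u.apply([0,np.sin(th),np.cos(th)]); y=u.apply([0,np.cos(th),-np.sin(th)])
    return C+(RC+HT+dn)*n-RC*th*y, tool(YS,th), n
E
python3 - <<'E'
from h import *
z=np.load("up.npz"); C=z["p"]-[0,0,RC+HT]; f0=z["f0"]; dn=0.
np.save("C.npy",C)
for th in np.linspace(0,.36,10)[1:]:
    p,o,n=pose(th,C,dn); env.line_to(p,.05,orientation=o)
    env.dwell(.1); s=env.sense(); F=np.array(s["contact_force"])-f0
    print(round(th,3),F.round(2),"n",round(F@n,2),np.round(s["ft_torque"],2),np.round(s["ee_pos"]-p,4),dn)
    if F@n>12: dn+=.0003
    if F@n<4: dn-=.0003
env.dwell(1.6); s=env.sense()
a=R.from_rotvec(s["eef_rot"]).as_matrix(); print("lean",np.arctan2(-a[2,0],-a[2,2]*1.0),s["t"],(np.array(s["contact_force"])-f0).round(2)); np.save("dn.npy",dn)
im,_=eyes.get_image("scene"); p=np.array(s["ee_pos"]); h=w2px("scene",R.from_rotvec(s["eef_rot"]).apply([0,.008,.054])+p)[0].astype(int)
for q in("needle_tip","tab_point","gauge"): print(q,[(round(r["score"],2),R.from_rotvec(s["eef_rot"]).inv().apply(c2w("scene",r["centre"])-p).round(3)) for r in eyes.place_of("scene",q)[:2]])
save("final.png",cv2.resize(im[h[1]-30:h[1]+40,h[0]-40:h[0]+40],None,fx=8,fy=8,interpolation=cv2.INTER_CUBIC))
E
```

```text
0.04 [0.01 2.12 3.92] n 4.0 [0.74 0.11 0.01] [-0.0002  0.0008  0.0001] 0.0
0.08 [-2.33  2.82  8.53] n 8.74 [ 0.78  0.58 -0.05] [-0.      0.0003  0.0004] -0.0003
0.12 [-1.98  2.49  9.12] n 9.37 [ 0.5   0.47 -0.11] [ 0.0003 -0.      0.0005] -0.0003
0.16 [-0.92  2.56  8.17] n 8.48 [ 0.63  0.26 -0.04] [ 0.0004 -0.      0.0005] -0.0003
0.2 [-1.97  3.17 10.16] n 10.6 [ 0.45  0.39 -0.09] [ 0.0003 -0.0002  0.0005] -0.0003
0.24 [-1.04  2.45 10.22] n 10.52 [ 0.43  0.23 -0.06] [ 0.0006 -0.0002  0.0006] -0.0003
0.28 [-0.43  2.66 10.51] n 10.84 [ 0.44  0.27 -0.  ] [ 0.0006 -0.0001  0.0007] -0.0003
0.32 [-1.06  3.54 10.65] n 11.24 [0.61 0.25 0.01] [0.0005 0.0002 0.0007] -0.0003
0.36 [-0.59  3.65 10.93] n 11.52 [ 0.61  0.23 -0.02] [0.0005 0.0003 0.0007] -0.0003
lean 0.3563614143612663 21.8417 [-1.39  3.46 10.37]
needle_tip []
tab_point [(0.72, array([0.281, 0.138, 0.163]))]
gauge [(0.81, array([0.003, 0.001, 0.116])), (0.6, array([-0.231, -0.144,  0.355]))]
```

View pics/final.png

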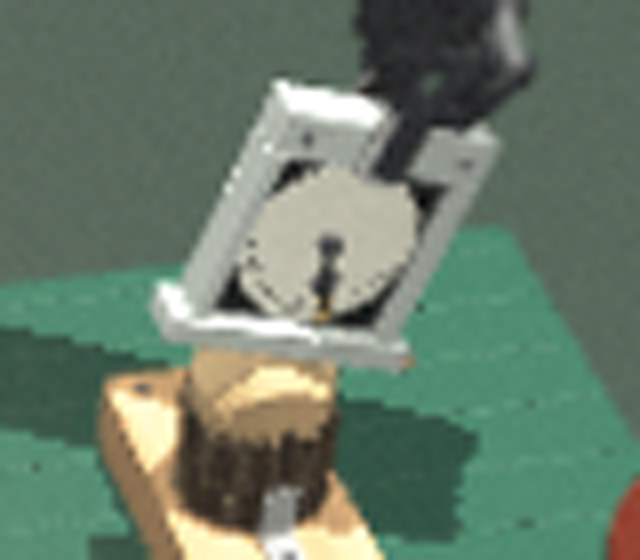

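The gauge leans on the ridge with the needle over the tab at crop (323,315). I'll ease the push a little and check numerically whether the gauge slipped in the grip.

```bash
python3 - <<'E'
from h import *
C=np.load("C.npy"); f0=np.load("up.npz")["f0"]; dn=float(np.load("dn.npy"))
p,o,n=pose(.36,C,dn+.0003); env.line_to(p,.02,orientation=o); env.dwell(1.5)
s=env.sense(); p,o=np.array(s["ee_pos"]),np.array(s["eef_rot"]); print("F",(np.array(s["contact_force"])-f0)@n,s["t"])
I=np.mean([eyes.get_image("scene")[0].astype(float) for _ in range(6)],0)
# rectify dial plane: 0.25 mm/px, gauge y right, z up
def rect(off):
    g=np.arange(-.07,.07,.00025); zz=np.arange(.02,-.125,-.00025); Y,Z=np.meshgrid(g,zz)
    W=R.from_rotvec(o).apply(np.c_[Y.ravel(),np.full(Y.size,off),-Z.ravel()])+p
    uv=w2px("scene",W).reshape(*Y.shape,2).astype(np.float32)
    return cv2.remap(I.astype(np.float32),uv[...,0],uv[...,1],cv2.INTER_CUBIC).clip(0,255),g,zz
J,g,zz=rect(.008); 
Y,Z=np.meshgrid(g,zz); w=np.clip(J[...,0]-J[...,2]-35,0,None)*(np.hypot(Y,Z+.054)<.047)*(Z<-.08)*(Z>-.1)
b=np.array([(Y*w).sum(),(Z*w).sum()])/w.sum(); print("brass",b,np.arctan2(b[0],-b[1]-.054))
k=np.clip(110-J.mean(2),0,None)*(np.hypot(Y,Z+.054)<.036)
hub=k*(np.hypot(Y,Z+.054)<.009); hb=np.array([(Y*hub).sum(),(Z*hub).sum()])/hub.sum()
nd=k*(np.hypot(Y,Z+.054)>.012)*(Z<-.06); nb=np.array([(Y*nd).sum(),(Z*nd).sum()])/nd.sum()
print("hub",hb,"needle",nb,"ang",np.arctan2(nb[0]-hb[0],hb[1]-nb[1]),"tab from hub",np.arctan2(b[0]-hb[0],hb[1]-b[1]))
J2,g,zz=rect(.015)
save("rect.png",J.astype(np.uint8))
E
```

```text
F 10.126988212776718 23.7917
brass [ 0.01608409 -0.09199372] 0.4004599413985007
hub [ 0.00145609 -0.05505437] needle [ 0.00889635 -0.07561407] ang 0.3472236885146665 tab from hub 0.377053741306724
```

View pics/rect.png

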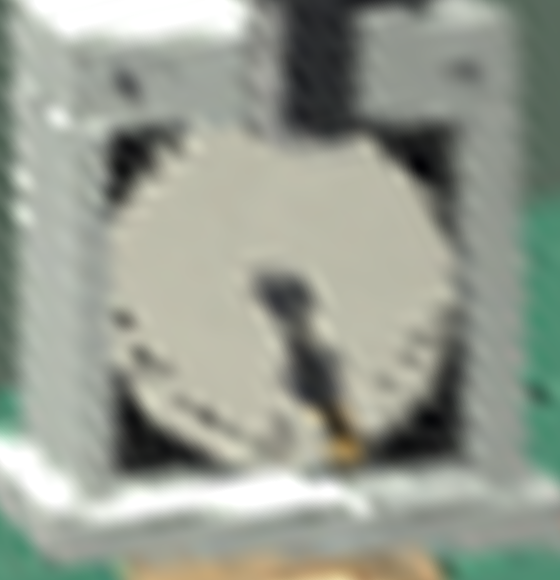

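```bash
python3 - <<'E'
from h import *
C=np.load("C.npy"); f0=np.load("up.npz")["f0"]; dn=float(np.load("dn.npy"))
p,o,n=pose(.382,C,dn+.0006); env.line_to(p,.02,orientation=o); env.dwell(1.8)
s=env.sense(); p,o=np.array(s["ee_pos"]),np.array(s["eef_rot"]); F=np.array(s["contact_force"])-f0; print("F",F.round(2),F@n,s["t"],s["gripper_width"])
a=R.from_rotvec(o).as_matrix(); print("lean",np.arctan2(-a[2,0],-a[2,2]))
I=np.mean([eyes.get_image("scene")[0].astype(float) for _ in range(6)],0)
g=np.arange(-.07,.07,.00025); zz=np.arange(.02,-.125,-.00025); Y,Z=np.meshgrid(g,zz)
W=R.from_rotvec(o).apply(np.c_[Y.ravel(),np.full(Y.size,.008),-Z.ravel()])+p
uv=w2px("scene",W).reshape(*Y.shape,2).astype(np.float32)
J=cv2.remap(I.astype(np.float32),uv[...,0],uv[...,1],cv2.INTER_CUBIC).clip(0,255)
cen=lambda w:np.array([(Y*w).sum(),(Z*w).sum()])/w.sum()
w=np.clip(J[...,0]-J[...,2]-35,0,None)*(np.hypot(Y,Z+.054)<.047)*(Z<-.08)*(Z>-.1); b=cen(w)
k=np.clip(110-J.mean(2),0,None); r=np.hypot(Y,Z+.054); hb=cen(k*(r<.009)); nb=cen(k*(r>.012)*(r<.036)*(Z<-.06))
ang=lambda q,h:np.arctan2(q[0]-h[0],h[1]-q[1]); print("hub",hb,"needle",ang(nb,hb),"tab",ang(b,hb))
# frame window edges (dark corners): row of top edge, left vs right, and foot
gray=J.mean(2)
for y0,y1 in((-.041,-.036),(.036,.042)):
    c=gray[:,(g>y0)&(g<y1)].mean(1); d=np.gradient(c); m=(zz<-.003)&(zz>-.03); m2=(zz<-.08)&(zz>-.108)
    print("top edge",zz[m][np.argmin(d[m])],"foot edge",zz[m2][np.argmax(d[m2])])
save("rect2.png",J.astype(np.uint8))
E
```

```text
F [0.54 3.09 9.78] 10.220501655775534 26.1667 0.022998736665018043
lean 0.380574640050444
hub [ 0.00166761 -0.05488373] needle 0.3761902057404569 tab 0.36230728851951255
top edge -0.012000000000000028 foot edge -0.1012500000000001
top edge -0.009250000000000026 foot edge -0.0972500000000001
```

View pics/rect2.png

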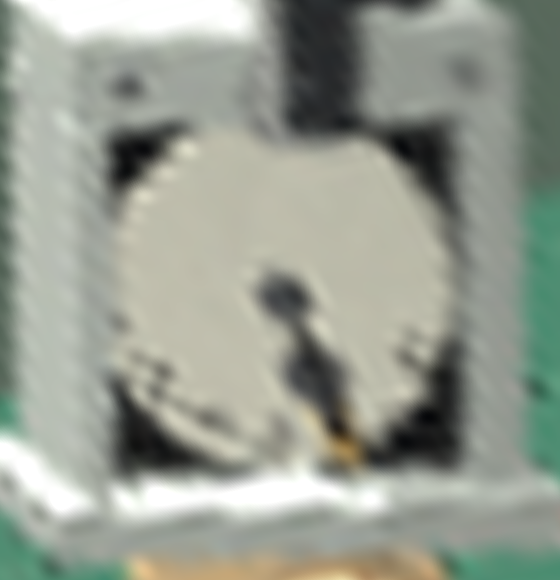

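In the rectified view the needle line from the hub (286,295) at 0.378 rad reaches (347,450), which is the middle of the brass at (345,450). The foot rests on the ridge with about 10 N, so I'm handing in.

```bash
python3 -c "
from h import *
print(env.finish_job(), env.sense()['t'])"
```

```text
the job is handed in; nothing more can be done
the job is handed in; nothing more can be done
```

I handed the job in at about 26 s: the aluminium gauge is still in the gripper, square across the plain-wood stub's ridge at about 0.35–0.38 rad of lean, needle on the brass tab and foot pressed with about 10 N; nothing moved near the pots or the brush, but I took no final picture of them.

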